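Raise the varnishing screen's window to its marker

TASK

Push the clear sliding window of the varnishing screen smoothly up with the fingertips from beneath its lip, until the lip is level with the pointer clipped to the screen's right-hand post, then take the hand away so that the window stays there. Only push: do not pinch the lip, and leave the bottle, the jar and the dish where they stand.

Things in the scene. Friction and masses are not known exactly. Their poses are not given: they have to be found in the camera images.
- screen: Upright fixed screen, open behind: two 30 mm aluminium posts 480 mm tall, 190 mm left and right of the middle, head beam at 480 to 510 mm, 12 mm plywood base from 30 mm before the window to 310 mm behind. Origin: on the table under the window's middle. x: level, square to the window, away from the robot's side; y: to the left post; z: up. Yawed up to 0.22 rad from facing the robot.
- sash (a joint): How far the window is raised (m): 0 lowest (lip's underside 110 mm above the table) to 0.21 top. Clear pane in a 14 mm thick aluminium frame, 330 mm wide, 150 mm high, running straight up between the posts. About 0.8 kg, balanced by counterweights hidden in the posts: pushing up takes 1 to 5 N plus 8 N per m/s; it stays where it is left; a hand that still presses on it can drag it down again.
- lip (a point): Middle of the front edge of the lip, a ledge 280 mm wide along the window's bottom edge on the robot's side; the window frame begins 45 mm behind this point. Underside flat black rubber (push here), 8 mm below this point; front edge 16 mm thick; above it a metal sheet slopes back up to the frame, ending 46 mm above the underside. Open below. Axes as the screen.
- pointer (a point): Tip of the dark steel pointer of the height marker, a fixed 24 mm tall clip on the right-hand post (screen's -y side). It aims left along the screen's +y at the end of the lip, ending 7 mm short of it when level. The window is right when lip is at the height of this point, which is 65 to 185 mm above the lip at the start. Axes as the screen.
- glue: Loose bystander: white glue bottle, 48 mm diameter, 130 mm tall, standing upright at one side in front of the screen, its axis at least 200 mm left or right of the screen's middle. Origin: centre of its underside. Leave it alone.
- beads: Loose bystander: closed amber glass jar, 60 mm diameter, 75 mm tall, on the other side from the bottle. Origin: centre of its underside. Leave it alone.
- dish: Loose bystander: low white dish, 66 mm diameter, 22 mm tall, on the table in front of the window, 120 to 200 mm before the window plane. Origin: centre of its underside. Leave it alone.

How it is judged:
By the outcome, as a careful person would: the job done as asked, in the order asked, and still so for the second after the job is handed in, with the robot touching nothing.
It also fails if it takes over 48 s, if anything falls off the work surface, if the arm or the gripper's body presses on something with over 40 N, if the wrist force passes 120 N, or if a joint passes its speed limit or range.

ROBOT

A 6-joint arm with a two-finger parallel gripper is mounted at the origin on the work surface. World frame = base frame: x ahead of the robot, y to its left, z up, the work surface at z = 0. Lengths are in m, angles in rad, forces in N, time in s.
With the tool pointing down it reaches from about 0.375 to 0.975 m from the base axis. Payload 3.8 kg.
Tool frame: the origin (TCP) lies midway between the tips of the shut fingers; the grasp point (between the pads) lies manip.grip_depth behind it (manip.grip_depth is the distance from the TCP to the grasp point, in m); z points along the fingers, y is the line along which they close (so a half turn about z gives the same grasp; the last joint's range is limited). The gripper opens to 88 mm and grips with 3 to 60 N. Pads are 18 mm wide; open, the fingers measure 123 mm over their backs; the gripper's body (75 mm by 187 mm) begins 45 mm behind the grasp point.
Start: joints at [-1.317, 0.264, 1.604, -0, 1.274, -0.037], TCP at [0.194, -0.647, 0.239] pointing down, gripper open.
Joint ranges: [-2.63, 2.63], [-0.94, 2.18], [0.31, 2.57], [-1.31, 4.45], [0, 2.66], [-2.55, 2.55]. Speed limits (rad/s): [2.57, 2.57, 3.14, 3.14, 3.14, 3.14].

INTERFACE

Orientations are given as a unit quaternion [w, x, y, z].
In Python, from plant import manip, command_gripper, kin, cams gives the robot as it stands. Calls block until the motion is done:
- manip.reach(position, orientation): joint-space move of the TCP to a pose.
- manip.move_straight(position, rate=0.15, frame=None, contact_N=None): straight line of the TCP; frame=None keeps the orientation; rate is the mean speed in m/s. With contact_N (N) it stops when the force on the tool has changed by that much, and returns True; else False.
- manip.movej(angles): joint-space move.
- command_gripper(opening): finger opening in m; the grip force is fixed at half the most; returns when the fingers have stopped.
- manip.pause(seconds).
- kin.inverse_kinematics(position, orientation): joint angles nearest the present ones, or None.
- manip.get_obs(): the state.
- cams.capture(name): name is "side" or "top" or "wrist"; returns the picture (480x640x3 uint8, red, green, blue); there is no depth.
- cams.camera_model(name): a dict with "K" (3x3 intrinsics, pixels), "xyz" and "rotation" of the camera in the world. Camera axes: x right, y down, z forward; pixel columns grow to the right and rows downward; lengths in m; the calibration is good to about 2 mm. A picture is of the moment at which its call begins: read the wrist's pose just before it. camera_model takes no time and is no camera call; for the wrist camera it gives the pose at the moment of the call.
A pose or a line that the arm cannot do raises manip.IKError and nothing moves.
- manip.close_job(): hands the job in; it is judged then, once.
Trained networks look in the newest picture that a camera, given by its name, has taken for a name from the list of things; names that differ only in an ending like _2 or _b are one class to them, and where a whole thing is asked for, a point or a joint stands for the part that bears it (a point fixed in the world has none). Each returns a list of dicts, best first, with "p" (0 to 1); they miss things now and then, are a little off and sometimes report something else, mostly with a low value. They report only what shows in the picture. A call takes as long as a camera call.
- cams.recognise(camera, query): "xyz" ([x, y, z] in m, in the coordinates of the camera as it stood for that picture, good to about 4 mm: the middle of the surface that is visible of it).
The state is a dict: "time": time; "q": joint angles; "dq": joint speeds; "joint_efforts": joint torques, N m; "tool_pos": TCP position; "tcp_rot": TCP orientation; "wrist_force": force on the tool from outside, world axes, zero at the start; "ft_torque": the same for the moment, N m; "width": finger opening in m; "gripper_force": force on a finger pad.
Only numpy, scipy, OpenCV 4.12 (cv2) and the standard library are available. Lean on these libraries where they do the work, as an engineer would, in place of code of your own. Each camera call takes 0.05 s, during which the arm holds its last target. There are 200 camera calls.

## Working session

There is one attempt and no reset: what is moved stays moved. The work goes in short steps, each a Python script; the robot and the scene stay as the last script left them, time stands still between calls to the robot, and variables do not carry over. Pictures are saved under pics/ and viewed, at most 10 in all, crops included, and the job is handed in when it is done.

```bash
mkdir -p pics; ls
python3 - <<'E'
from plant import manip, command_gripper, kin, cams
import numpy as np, cv2
for c in ["side","top"]:
    im=cams.capture(c); cv2.imwrite(f"pics/{c}0.png",im[...,::-1])
    m=cams.camera_model(c); R=np.array(m["rotation"]); t=np.array(m["xyz"])
    print(c,np.round(t,3),np.round(R[:,2],2),m["K"][0][0])
    for n in ["screen","sash","lip","pointer","glue","beads","dish"]:
        for d in cams.recognise(c,n)[:2]:
            print(n,round(d["p"],2),np.round(R@np.array(d["xyz"])+t,4))
o=manip.get_obs();print(o["time"],o["tcp_rot"],manip.grip_depth)
E
```

```text
picsTraceback (most recent call last):
  File "<stdin>", line 6, in <module>
IndexError: too many indices for array: array is 1-dimensional, but 2 were indexed
```

```bash
cat > h.py <<'E'
from plant import manip, command_gripper, kin, cams
import numpy as np, cv2
from scipy.spatial.transform import Rotation as Ro
def cam(c):
    m=cams.camera_model(c); r=np.array(m["rotation"])
    R=Ro.from_quat(r,scalar_first=True).as_matrix() if r.shape==(4,) else (Ro.from_rotvec(r).as_matrix() if r.shape==(3,) else r)
    return np.array(m["K"]),R,np.array(m["xyz"])
def shot(c,name=None):
    K=cam(c); im=cams.capture(c)
    if name: cv2.imwrite(f"pics/{name}.png",im[...,::-1])
    return im,K
def find(c,n,K):
    return [(round(d["p"],2),K[1]@np.array(d["xyz"])+K[2]) for d in cams.recognise(c,n)]
def px(K,p):
    q=K[1].T@(np.array(p)-K[2]); q=K[0]@q; return q[:2]/q[2]
E
python3 - <<'E'
from h import *
for c in ["side","top"]:
    im,K=shot(c,c+"0"); print(c,cams.camera_model(c)["rotation"],np.round(K[2],3),np.round(K[1][:,2],2),K[0][0,0])
    for n in ["screen","sash","lip","pointer","glue","beads","dish"]:
        for p,x in find(c,n,K)[:2]: print(n,p,np.round(x,4),np.round(px(K,x)))
o=manip.get_obs();print(o["time"],o["tcp_rot"],manip.grip_depth)
E
```

```text
side [-0.39827935  0.84852736  0.31287141 -0.15325262] [ 1.018 -0.497  0.777] [-0.51  0.58 -0.64] 489.26881293357934
screen 0.74 [0.6526 0.0446 0.0269] [360. 326.]
sash 0.61 [0.6164 0.0872 0.1994] [362. 241.]
lip 0.77 [0.6169 0.0882 0.1961] [362. 242.]
pointer 0.64 [ 0.6218 -0.1091  0.2762] [290. 266.]
glue 0.66 [ 0.5043 -0.1721  0.0721] [225. 338.]
top [ 0.04554082 -0.70243289  0.70845725 -0.05101358] [0.444 0.024 1.061] [ 0.14 -0.01 -0.99] 515.5625014193674
screen 0.98 [0.6167 0.1103 0.1495] [263. 218.]
sash 0.85 [0.5998 0.1067 0.1545] [265. 227.]
lip 0.62 [0.6033 0.1073 0.1517] [265. 225.]
lip 0.52 [0.6137 0.1089 0.1548] [264. 219.]
pointer 0.9 [ 0.5874 -0.0731  0.2761] [374. 220.]
glue 0.78 [ 0.4806 -0.1608  0.0866] [410. 294.]
beads 0.8 [0.5446 0.354  0.075 ] [139. 263.]
dish 0.72 [0.4601 0.1856 0.0126] [232. 307.]
0.85 [4.01787792e-05 9.89450990e-01 1.44867998e-01 8.88048094e-06] 0.0187
```

View pics/side0.png

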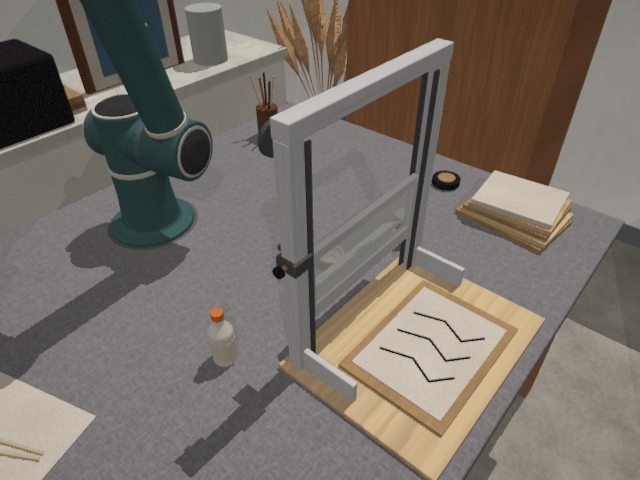

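View pics/top0.png

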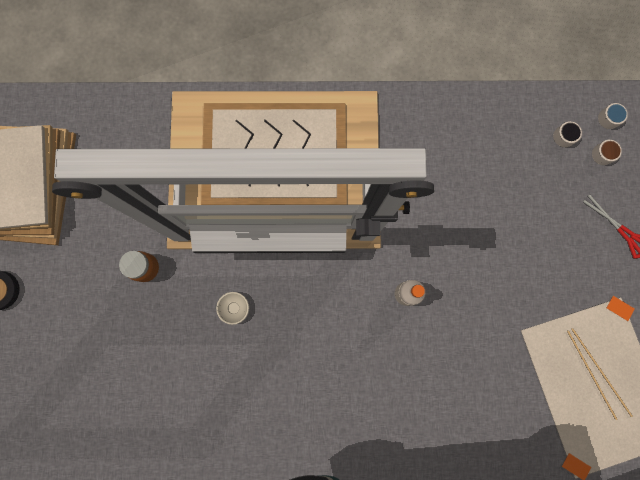

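Side view: seen from behind; the pointer clip is at about (285,266) on the near (right-hand) post. Top view: the lip's front edge runs (193,250) to (346,250), the clip is at (368,227), the dish at (232,307), the bottle at (412,293) and the jar at (138,265).

```bash
cat >> h.py <<'E'
def back(K,uv,z):
    d=K[1]@np.linalg.solve(K[0],[uv[0],uv[1],1]); return K[2]+d*(z-K[2][2])/d[2]
def ori(yaw,pitch):  # tool z forward along yaw, tilted up by pitch; y horizontal
    z=np.array([np.cos(yaw)*np.cos(pitch),np.sin(yaw)*np.cos(pitch),np.sin(pitch)])
    y=np.array([-np.sin(yaw),np.cos(yaw),0])
    out=[]
    for s in (1,-1): out.append(Ro.from_matrix(np.c_[np.cross(s*y,z),s*y,z]).as_quat(scalar_first=True))
    return out
E
python3 - <<'E'
from h import *
K=cam("top")
for (a,b,z) in [((193,251),(346,251),.118),((168,248),(380,250),.012),((173,92),(378,92),.012),((57,150),(426,149),.51),((56,180),(427,178),.51)]:
    A,B=back(K,a,z),back(K,b,z); d=A-B
    print(z,np.round(A,4),np.round(B,4),"mid",np.round((A+B)/2,4),"len",round(np.hypot(*d[:2]),4),"yaw",round(np.arctan2(-d[0],d[1]),4))
yaw=0.0
for pitch in (0,.1,.2):
  for x,y,z in [(.58,.1,.085),(.48,.1,.085),(.45,.1,.2),(.58,.1,.28),(.42,.0,.25),(.42,.0,.35)]:
    r=[]
    for q in ori(yaw,pitch):
        s=kin.inverse_kinematics([x,y,z],q); r.append(None if s is None else np.round(s,2))
    print(pitch,x,y,z,r)
E
```

```text
0.118 [0.5617 0.2418 0.118 ] [ 0.5594 -0.0397  0.118 ] mid [0.5605 0.1011 0.118 ] len 0.2815 yaw -0.0082
0.012 [0.5815 0.3175 0.012 ] [ 0.5739 -0.1167  0.012 ] mid [0.5777 0.1004 0.012 ] len 0.4342 yaw -0.0176
0.012 [0.9174 0.3169 0.012 ] [ 0.9148 -0.1213  0.012 ] mid [0.9161 0.0978 0.012 ] len 0.4382 yaw -0.0058
0.51 [0.6261 0.3035 0.51  ] [ 0.6245 -0.1038  0.51  ] mid [0.6253 0.0998 0.51  ] len 0.4072 yaw -0.0039
0.51 [0.5922 0.3025 0.51  ] [ 0.5915 -0.1036  0.51  ] mid [0.5918 0.0995 0.51  ] len 0.4061 yaw -0.0016
0 0.58 0.1 0.085 [array([0.3 , 0.69, 2.57, 3.44, 1.68, 1.6 ]), array([ 0.3 ,  0.69,  2.57,  3.44,  1.68, -1.54])]
0 0.48 0.1 0.085 [None, None]
0 0.45 0.1 0.2 [None, None]
0 0.58 0.1 0.28 [None, None]
0 0.42 0.0 0.25 [None, None]
0 0.42 0.0 0.35 [None, None]
0.1 0.58 0.1 0.085 [array([0.3 , 0.81, 2.53, 3.45, 1.85, 1.63]), array([ 0.3 ,  0.81,  2.53,  3.45,  1.85, -1.51])]
0.1 0.48 0.1 0.085 [None, None]
0.1 0.45 0.1 0.2 [None, None]
0.1 0.58 0.1 0.28 [None, None]
0.1 0.42 0.0 0.25 [None, None]
0.1 0.42 0.0 0.35 [None, None]
0.2 0.58 0.1 0.085 [array([0.29, 0.91, 2.48, 3.46, 2.01, 1.65]), array([ 0.29,  0.91,  2.48,  3.46,  2.01, -1.49])]
0.2 0.48 0.1 0.085 [None, None]
0.2 0.45 0.1 0.2 [None, None]
0.2 0.58 0.1 0.28 [None, None]
0.2 0.42 0.0 0.25 [None, None]
0.2 0.42 0.0 0.35 [None, None]
```

Run:
```python
from h import *
K=cam("wrist");o=manip.get_obs();T=Ro.from_quat(o["tcp_rot"],scalar_first=True).as_matrix()
print("wristcam in tool",np.round(T.T@(K[2]-o["tool_pos"]),3),"axes\n",np.round(T.T@K[1],2),K[0][0,0])
ex=np.array([1,-.005,0])
ok=[]
for dy in (-.07,-.03,0,.03,.07):
  for yaw in np.arange(-1.5,1.51,.1):
    for pitch in (0.05,.15,.3):
      for s in (0,1):
        q=ori(yaw,pitch)[s]; g=[]
        zt=np.array([np.cos(yaw),np.sin(yaw),0])
        for z in (.085,.19,.3):
            p=np.array([.59,.1+dy,z])
            for b in (0,.09): g.append(kin.inverse_kinematics(p-b*zt,q))
        n=[x is not None for x in g]
        if all(n): ok.append((dy,yaw,pitch,s)); print(dy,round(yaw,1),pitch,s,np.round(g[0],2),np.round(g[5],2))
print(len(ok))
```

```text
wristcam in tool [ 0.081 -0.    -0.146] axes
 [[ 0.   -0.95 -0.31]
 [ 1.    0.    0.  ]
 [-0.   -0.31  0.95]] 430.6256234345438
-0.07 -1.5 0.05 0 [ 0.54  0.91  1.73 -1.17  1.83  1.11] [ 0.65  0.64  1.67 -1.19  2.03  0.81]
-0.07 -1.5 0.05 1 [ 0.54  0.91  1.73 -1.17  1.83 -2.03] [ 0.65  0.64  1.67 -1.19  2.03 -2.33]
-0.07 -0.5 0.05 0 [0.51 0.73 2.4  4.15 1.61 1.56] [0.76 0.03 2.55 4.42 1.45 1.04]
-0.07 -0.5 0.05 1 [ 0.51  0.73  2.4   4.15  1.61 -1.59] [ 0.76  0.03  2.55  4.42  1.45 -2.1 ]
-0.07 -0.5 0.15 0 [0.5  0.82 2.36 4.15 1.74 1.61] [0.75 0.14 2.55 4.36 1.57 1.14]
-0.07 -0.5 0.15 1 [ 0.5   0.82  2.36  4.15  1.74 -1.53] [ 0.75  0.14  2.55  4.36  1.57 -2.  ]
-0.07 -0.5 0.3 0 [0.48 0.96 2.29 4.15 1.93 1.67] [0.72 0.3  2.54 4.29 1.75 1.28]
-0.07 -0.5 0.3 1 [ 0.48  0.96  2.29  4.15  1.93 -1.48] [ 0.72  0.3   2.54  4.29  1.75 -1.86]
-0.07 0.6 0.05 0 [-0.55  0.73  2.4   1.99  1.61  1.59] [-0.81  0.03  2.55  1.73  1.53  2.12]
-0.07 0.6 0.05 1 [-0.55  0.73  2.4   1.99  1.61 -1.56] [-0.81  0.03  2.55  1.73  1.53 -1.02]
-0.07 0.6 0.15 0 [-0.54  0.82  2.36  1.99  1.74  1.53] [-0.8   0.14  2.5
[... 11689 characters left out ...]
5  0.92  1.7  -1.17  1.84 -2.04] [ 0.76  0.65  1.64 -1.19  2.04 -2.34]
0 -0.4 0.05 0 [0.63 0.73 2.38 4.17 1.6  1.54] [0.87 0.06 2.52 4.43 1.45 1.03]
0 -0.4 0.05 1 [ 0.63  0.73  2.38  4.17  1.6  -1.6 ] [ 0.87  0.06  2.52  4.43  1.45 -2.11]
0 -0.4 0.15 0 [0.62 0.82 2.34 4.17 1.73 1.59] [0.86 0.16 2.52 4.37 1.57 1.14]
0 -0.4 0.15 1 [ 0.62  0.82  2.34  4.17  1.73 -1.55] [ 0.86  0.16  2.52  4.37  1.57 -2.01]
0 -0.4 0.3 0 [0.59 0.95 2.27 4.16 1.92 1.65] [0.83 0.32 2.51 4.29 1.75 1.27]
0 -0.4 0.3 1 [ 0.59  0.95  2.27  4.16  1.92 -1.49] [ 0.83  0.32  2.51  4.29  1.75 -1.87]Traceback (most recent call last):
  File "<stdin>", line 14, in <module>
ValueError: time passes only in moves, steps and waits
```

Run:
```python
from h import *
for dy in (.03,.06,.09):
  for yaw in (-.2,-.3,-.4):
    for pitch in (.08,):
        q=ori(yaw,pitch)[1]; g=[]
        for z in (.08,.3):
            for b in (0,.05,.1): g.append(kin.inverse_kinematics([.578-b,.1+dy,z],q))
        print(dy,yaw,[x is not None for x in g],*[np.round(x,2) for x in (g[0],g[3]) if x is not None])
```

```text
0.03 -0.2 [True, True, True, True, False, False] [ 0.6   0.78  2.44  3.95  1.7  -1.52] [ 0.6   0.06  2.55  3.98  1.29 -1.96]
0.03 -0.3 [True, True, True, True, True, False] [ 0.66  0.77  2.39  4.11  1.66 -1.55] [ 0.66  0.11  2.5   4.14  1.35 -2.01]
0.03 -0.4 [True, True, False, True, True, False] [ 0.71  0.77  2.34  4.25  1.64 -1.6 ] [ 0.71  0.16  2.44  4.27  1.41 -2.06]
0.06 -0.2 [True, True, True, True, False, False] [ 0.67  0.77  2.41  4.02  1.68 -1.54] [ 0.67  0.09  2.52  4.05  1.31 -1.98]
0.06 -0.3 [True, True, True, True, True, False] [ 0.73  0.77  2.36  4.17  1.64 -1.58] [ 0.73  0.14  2.46  4.2   1.37 -2.04]
0.06 -0.4 [True, True, False, True, True, False] [ 0.77  0.77  2.3   4.31  1.62 -1.63] [ 0.77  0.19  2.4   4.33  1.43 -2.08]
0.09 -0.2 [True, True, True, True, True, False] [ 0.74  0.77  2.37  4.08  1.65 -1.57] [ 0.74  0.13  2.47  4.12  1.34 -2.01]
0.09 -0.3 [True, True, False, True, True, True] [ 0.79  0.77  2.32  4.23  1.63 -1.62] [ 0.79  0.18  2.41  4.25  1.4  -2.06]
0.09 -0.4 [True, False, False, True, False, False] [ 0.82  0.78  2.26  4.36  1.62 -1.67] [ 0.82  0.22  2.35  4.37  1.45 -2.1 ]
```

Run:
```python
from h import *
q=ori(-.3,.08)[1]
for z in (.26,.24,.22,.2):
    s=kin.inverse_kinematics([.478,.16,z],q)
    if s is not None: break
print(z,np.round(s,3))
s=np.array(s); a=s.copy(); a[0]=-1.317
command_gripper(0.0)
manip.movej(list(a)); o=manip.get_obs(); print(o["time"],o["tool_pos"],o["wrist_force"])
manip.movej(list(s))
im,K=shot("wrist","w1"); 
for n in ["lip","pointer","dish","beads"]:
    for p,x in find("wrist",n,K)[:2]: print(n,p,np.round(x,4),np.round(px(K,x)))
o=manip.get_obs(); print(o["time"],o["tool_pos"],o["wrist_force"],o["width"])
```

```text
0.22 [ 0.954  0.308  2.57   4.386  1.567 -1.821]
5.7917 [-0.18552951 -0.46907785  0.22023682] [ 0.87411328 -0.19010769  0.88124268]
lip 0.7 [0.6078 0.1259 0.2064] [312. 260.]
pointer 0.83 [ 0.5798 -0.059   0.2692] [569. 166.]
9.15 [0.47810354 0.15962691 0.21998704] [ 0.21526939 -0.48036979 -0.41787982] 0.0003108885547590208
```

View pics/w1.png

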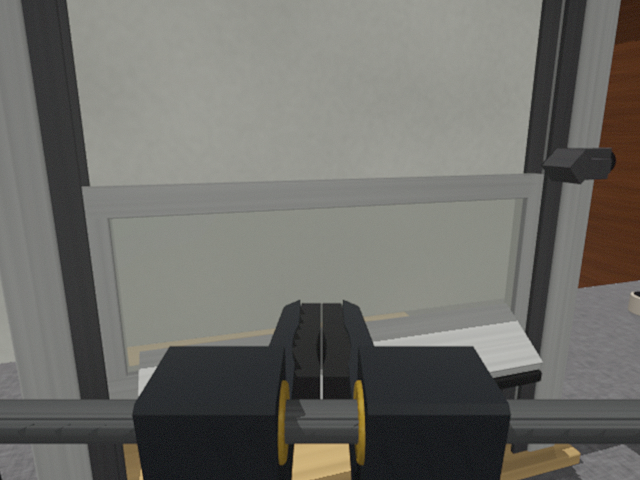

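Run:
```python
from h import *
im=cv2.imread("pics/w1.png"); t=cv2.imread("pics/top0.png")
a=cv2.resize(im[130:200,520:640],None,fx=5,fy=5,interpolation=cv2.INTER_CUBIC)
b=cv2.resize(t[200:260,320:420],None,fx=6,fy=5,interpolation=cv2.INTER_CUBIC)
cv2.imwrite("pics/z1.png",np.vstack([a[:, :600],b[:250]]))
```

```text
(no output)
```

View pics/z1.png

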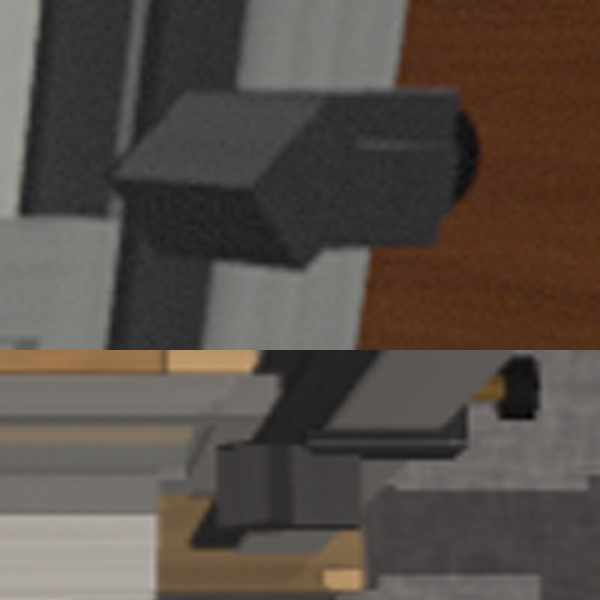

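Wrist crop: the pointer is a wedge, and its tip edge runs from (542.4,166.2) at the back to (570.4,167.4) at the front. In the top view that edge is at column 356, rows 219 to 235.

Run:
```python
from h import *
W=cam("wrist");T=cam("top")
def P(K): return K[0]@np.c_[K[1].T,-K[1].T@K[2]]
for w,t in [((570.4,167.4),(356.2,235)),((542.4,166.2),(356.2,219))]:
    X=cv2.triangulatePoints(P(W),P(T),np.array(w,float),np.array(t,float))[:,0]; X=X[:3]/X[3]
    d=W[1]@np.linalg.solve(W[0],[*w,1]); 
    print("tri",np.round(X,4),px(W,X)-w,px(T,X)-t,"ray y=-.0465:",np.round(W[2]+d*(-.0465-W[2][1])/d[1],4))
for p in [(540,364)]:
    print(np.round(back(W,p,.126),4))
```

```text
tri [ 0.566  -0.0456  0.2691] [0.3383754  0.06659719] [-0.08216878 -0.0869937 ] ray y=-.0465: [ 0.5671 -0.0465  0.2691]
tri [ 0.5913 -0.0462  0.2683] [0.20550391 0.04002361] [-0.0549089  -0.05285183] ray y=-.0465: [ 0.5918 -0.0465  0.2683]
[ 0.5595 -0.0351  0.126 ]
```

Run:
```python
from h import *
manip.move_straight([.480,.16,.082],rate=.12); 
o=manip.get_obs();print(o["time"],o["tool_pos"],o["wrist_force"])
print(manip.move_straight([.579,.16,.082],rate=.1,contact_N=4))
o=manip.get_obs();print(o["time"],o["tool_pos"],o["wrist_force"])
print(manip.move_straight([.579,.16,.112],rate=.02,contact_N=1.5))
o=manip.get_obs();print(o["time"],o["tool_pos"],o["wrist_force"])
shot("wrist","w2")
```

```text
10.45 [0.48004009 0.16008788 0.08248209] [-0.08786175 -0.29266225  0.01357688]
False
11.5917 [0.57849405 0.15988104 0.08182438] [-0.12850143 -0.01862345 -0.3411071 ]
True
12.5417 [0.57900461 0.15994766 0.10082445] [-0.13671269 -0.0490439  -0.20075747]
```

View pics/w2.png

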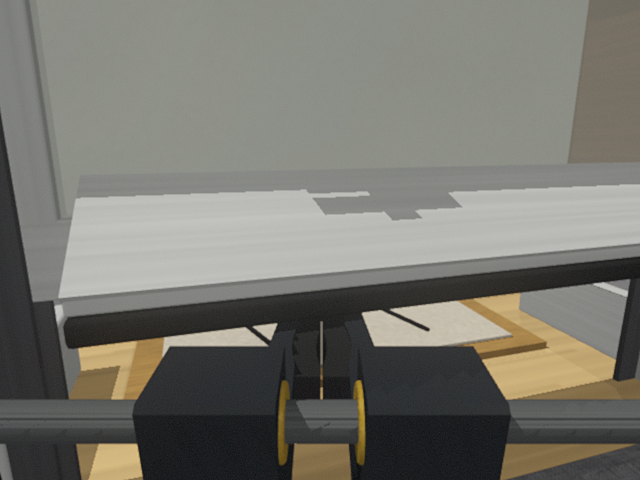

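The fingertips are under the rubber, with the lip's front edge crossing the picture around row 300.

Run:
```python
from h import *
print(manip.move_straight([.579,.16,.2475],rate=.05))
o=manip.get_obs();print(o["time"],o["tool_pos"],o["wrist_force"])
shot("wrist","w3"); im,K=shot("side","s3"); im2,_=shot("top","t3")
a=cv2.resize(im[210:330,260:360],None,fx=4,fy=4,interpolation=cv2.INTER_CUBIC)
b=cv2.resize(im2[200:270,300:400],None,fx=4,fy=4,interpolation=cv2.INTER_CUBIC)
w=cv2.imread("pics/w3.png")[...,::-1]
c=np.zeros((480,800,3),np.uint8); c[:,:400]=a; c[:280,400:]=b; c[280:,400:667]=cv2.resize(w,(267,200))
cv2.imwrite("pics/z3.png",c[...,::-1])
```

```text
False
15.6917 [0.57898363 0.15992628 0.24741337] [-2.08866046 -1.35815122 -1.81309658]
```

View pics/z3.png

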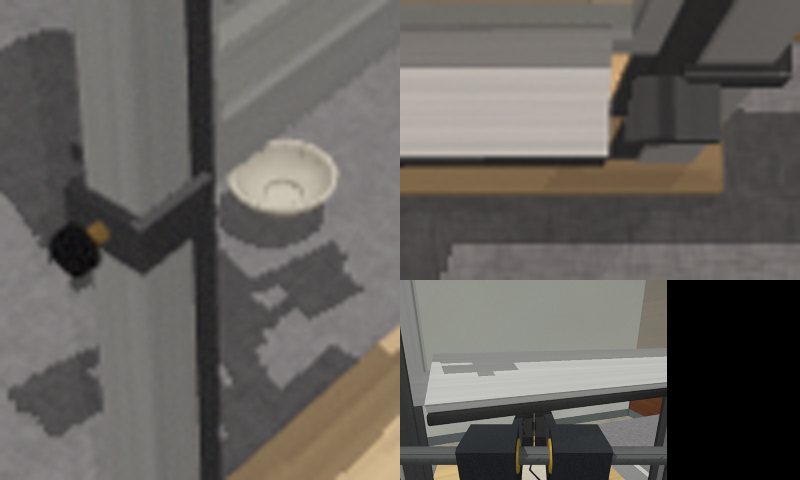

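Run:
```python
from h import *
manip.move_straight([.579,.16,.235],rate=.06)
o=manip.get_obs();print(o["time"],o["wrist_force"])
for x in (.49,.5,.51):
    try: manip.move_straight([x,.16,.235],rate=.12); break
    except manip.IKError: pass
o=manip.get_obs();print(o["time"],o["tool_pos"],o["wrist_force"])
im,K=shot("wrist","w4")
for n in ["lip","pointer"]:
    for p,x in find("wrist",n,K)[:2]: print(n,p,np.round(x,4),np.round(px(K,x)))
print(px(K,[.566,-.0456,.2691]),px(K,[.5605,-.04,.269]))
c=im[110:260,480:640]; cv2.imwrite("pics/z4.png",cv2.resize(c,None,fx=4,fy=4,interpolation=cv2.INTER_CUBIC)[...,::-1])
```

```text
16.2 [-0.09287768  0.22340038 -0.0264753 ]
17.0917 [0.49023655 0.16045646 0.23530691] [ 0.43085807 -0.44084391  1.10601887]
lip 0.84 [0.6085 0.1387 0.3236] [298. 104.]
lip 0.6 [ 0.5729 -0.0657  0.2701] [599. 188.]
pointer 0.72 [ 0.574  -0.0643  0.2698] [595. 188.]
pointer 0.54 [0.6075 0.1329 0.3237] [308. 104.]
[584.11478543 191.86525498] [584.63533195 193.37516698]
```

View pics/z4.png

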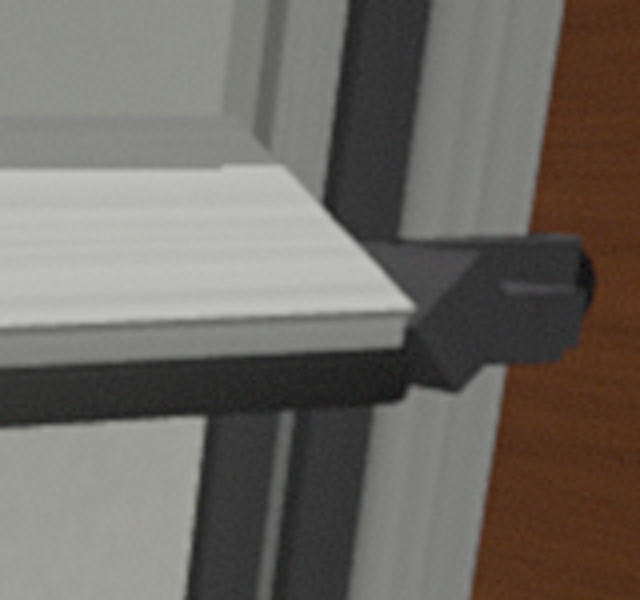

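The pointer's front apex is at (583,192), as predicted. The middle of the lip's front edge is at about row 198.8, where 193.4 would be level, so it is roughly 4 mm low.

```bash
cat >> h.py <<'E'
def zrow(K,xy,row):
    from scipy.optimize import brentq
    return brentq(lambda z: px(K,[*xy,z])[1]-row,.1,.4)
E
python3 - <<'E'
from h import *
K=cam("wrist")
xy=[.5605,-.0395]
zt,zb=zrow(K,xy,187.6),zrow(K,xy,209.7); zp=zrow(K,[.566,-.0456],192.0)
print(zt,zb,(zt+zb)/2,zp)
d=zp-(zt+zb)/2; print("d",d)
d=min(max(.5*(d+.0041),0),.007)
manip.move_straight([.579,.16,.235],rate=.12)
print(manip.move_straight([.579,.16,.2474+d],rate=.025))
manip.pause(.2); o=manip.get_obs();print(o["time"],o["tool_pos"],o["wrist_force"])
manip.move_straight([.579,.16,.235],rate=.06)
manip.move_straight([.49,.16,.235],rate=.12)
im,K=shot("wrist","w5")
print(px(K,[.566,-.0456,.2691]),px(K,[.5605,-.04,.2688]))
c=im[110:260,480:640]; cv2.imwrite("pics/z5.png",cv2.resize(c,None,fx=4,fy=4,interpolation=cv2.INTER_CUBIC)[...,::-1])
E
```

```text
0.27266408333769176 0.25821717705837055 0.26544063019803116 0.26891319886120574
d 0.00347256866317458
False
19.1333 [0.57901844 0.15999387 0.25114601] [-0.36946221  1.01226719 -1.41191129]
[584.08599974 191.86486567] [584.56086561 193.68240594]
```

View pics/z5.png

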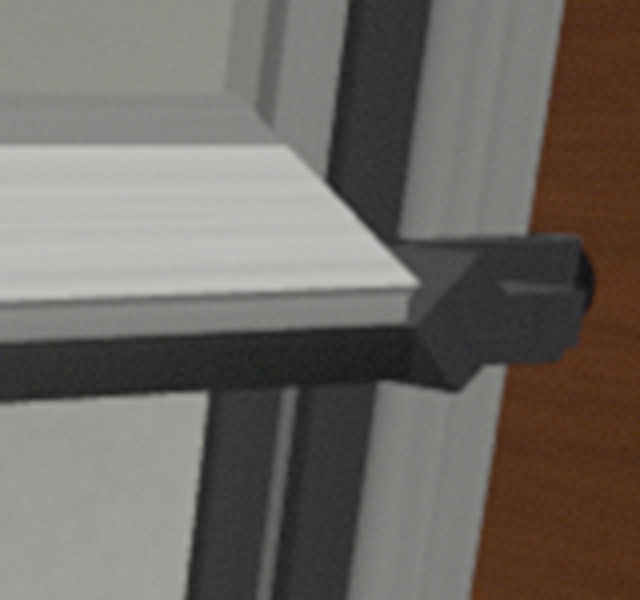

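The lip's front edge now has its middle at row 193.4, where 193.5 is level. The hand is clear, so I'm handing in.

Run:
```python
from h import *
print(manip.close_job(), manip.get_obs()["time"])
```

```text
the job is handed in; nothing more can be done
the job is handed in; nothing more can be done
```

I pushed the window up until its lip was level with the pointer (within about 1 mm in the wrist picture), backed the hand clear and handed the job in at about 21 s; it took a second push of about 4 mm after the first stopped just low, and the bottle, jar and dish were left alone.

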